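# Tighten the rail clamp on the bread stall

## Task

The clamp that holds the stall's counter rail has worked loose. Take the T-handle hex key out of its block, feel it into the socket of the screw sunk in the clamp's ear without bearing down hard on it, and tighten the screw clockwise until it comes up firm, without straining it. Then put the key back upright in its hole in the block, fully down, and leave the other things on the counter alone.

Things in the scene. Friction and masses are not known exactly. Their poses are not given: they have to be found in the camera images.
- key_grip (a point): Centre of the red handle of the loose steel T-handle hex key (0.5 kg). The handle is a flat-sided bar 110 mm long (this frame's x), 20 mm thick (y), 24 mm tall (z). The straight hexagonal shank, 14 mm across flats (16.2 across corners), hangs from its middle along -z; two flats face along the bar. The key's end is 130 mm below this point.
- key_tip (a point): Centre of the lower end face of the key, axes as key_grip. The last 3 mm of the shank is a round pilot nose, 14.3 mm wide and bevelled to 10.4 mm at the end, which finds the middle of the socket by itself when 1.5 mm or less off; above the nose the shank is hexagonal.
- clamp: Fixed cast saddle clamp on the counter, grey cap over a galvanised 48 mm tube (the counter rail) 460 mm long. Origin on the counter, under the screw's axis; z up. The tube runs along y, 54 mm from the screw's axis in +x, its top 84 mm above the counter; the cap over it reaches 91 mm. The screw stands upright in a square grey ear (46 mm, top 84 mm up) on the robot's side of the tube.
- bore (a point): Centre of the mouth of the round counterbore (26 mm wide, 10 mm deep) in the top of the ear, axes as clamp. At its bottom lies the head of an M16 socket cap screw, filling it, with a hexagonal socket 14.7 mm across flats and 10 mm deep. The angle at which the hexagon stands varies and is not measured: no pose nor screw tells it; it repeats every 60 degrees.
- socket_floor (a point): Floor of the hexagonal socket, on the screw's axis, 20 mm below bore; same axes. The key is fully in when its end rests here; at a wrong angle it stands on the socket's rim with only its nose in, its end about 7 mm above this, and drops the rest when turned to the right angle under a light push (5 N or so).
- screw (a joint): Turn of the clamp screw in rad, growing clockwise seen from above (tightening). Starts between 0.1 and 0.5. It turns against about 0.18 N m until the clamp comes up firm at 1.0, where it goes almost solid; 0.3 to 0.6 N m there is firm, over 0.9 N m strains it. It stays where it is left.
- block_hole (a point): Centre of the mouth of the large upright hole (21 mm wide, 48 mm deep) in the fixed wooden key block (60 x 105 mm, 60 mm tall, long side along y). The key starts standing in it, its end on the hole's floor 12 mm above the counter, and goes back there, the handle turned any way. The two small holes beside it are too small.
- canister_mid (a point): Bystander: steel canister, 90 mm wide, 110 mm tall; its centre.
- cup_mid (a point): Bystander: paper takeaway cup with lid, 85 mm wide at the top, 100 mm tall; its centre.
- loaf_mid (a point): Bystander: round brown loaf, 152 mm wide, 73 mm tall; its centre.
Not all that is in view belongs to the job. Leave any turquoise look-alike of the part that bears key_grip alone.

How it is judged:
On the way, in this order (a step that is already met when the one before it is completed fails the run):
1. the key has dropped into the socket, down to its floor (z of key_tip in the frame of socket_floor below 0.003 m and horizontal distance between key_tip and socket_floor below 0.004 m and angle between key_grip's own z axis and vertical below 0.12 rad), for 0.2 s.
2. with the key in the socket, the screw is turned until the clamp is firm (all of step 1 and value of joint screw above 0.95 rad), for 0.2 s.
At the end, for the whole second after the job is handed in: The clamp screw stands at 0.93 rad or more (firm), and the key stands released in its hole in the block: its end within 6 mm of the hole's axis and at least 43 mm below the mouth, upright within 0.12 rad (value of joint screw above 0.93 rad and z of key_tip in the frame of block_hole below -0.043 m and horizontal distance between key_tip and block_hole below 0.006 m and angle between key_grip's own z axis and vertical below 0.12 rad and horizontal distance between key_tip and socket_floor above 0.05 m); the robot touches nothing.
It fails at once if the key, still standing on the socket's rim, or the robot bears on the clamp or its screw with more than 20 N (contact force between anything else and clamp above 20 N and z of key_tip in the frame of socket_floor above 0.006 m).
It fails at once if the key wrenches on the screw with more than 200 N of contact force (about 0.9 N m) (contact force between anything else and clamp above 200 N).
It fails at once if a bystander is pushed more than 20 mm or tipped (distance of any of canister_mid, cup_mid, loaf_mid from where it was at the start of the episode above 0.02 m or angle between any of canister_mid, cup_mid, loaf_mid's own z axis and vertical above 0.3 rad).
It also fails if it takes over 70 s, if anything falls off the work surface, if the arm or the gripper's body presses on something with over 40 N, if the wrist force passes 120 N, or if a joint passes its speed limit or range.

## Robot

A 7-joint arm with a two-finger parallel gripper is mounted at the origin on the work surface. World frame = base frame: x ahead of the robot, y to its left, z up, the work surface at z = 0. Lengths are in m, angles in rad, forces in N, time in s.
With the tool pointing down it reaches from about 0.425 to 0.875 m from the base axis. Payload 4.7 kg.
Tool frame: the origin (TCP) lies on the centre line of the jaws, within the pads' length; the fingertips stand 19 mm ahead of it and the grasp point (between the pads) is the TCP; x points along the fingers, z is the direction in which the jaws open and shut, and the axes are right-handed (so a half turn about x gives the same grasp; the last joint's range is limited). The gripper opens to 87 mm and grips with 3 to 60 N. Pads are 19 mm wide; open, the fingers measure 117 mm over their backs; the gripper's body (75 mm by 190 mm) begins 51 mm behind the grasp point.
Start: joints at [1.17, 0.321, -0.07, 1.45, 0.023, 1.371, -0.057], TCP at [0.262, -0.595, 0.242] pointing down, gripper open.
Joint ranges: [-2.86, 2.86], [-0.3, 2.09], [-1.38, 1.24], [0.06, 2.45], [-1.56, 4.7], [0.09, 2.05], [-2.69, 2.69]. Speed limits (rad/s): [2.57, 2.57, 3.14, 3.14, 3.14, 3.14, 3.14].

## Interface

Orientations are given as a rotation vector (axis times angle).
In Python, from bench import get_state, get_image, camera_info, close_job gives the robot as it stands.
- The arm moves only by the tool jog_arm, never from a script. Its argument "targets" is a list of rows, each a list of 7 numbers: the turn, a rotation vector about the tool's x, y, z in degrees, then the shift along the tool's x, y, z in cm, then the finger opening in cm, from 0 to 8.7. In form: [[wx, wy, wz, tx, ty, tz, jaw], ...]. A call has 1 to 10 rows; each row shifts and turns the commanded pose from where the row before left it, along the tool's axes as they then stand; what a row does not reach is not made up. A row lasts 1/8 s, in which the tool goes at most 62.5 mm and 10.7 degrees, less where a joint would pass 70% of its speed; a pose out of reach is approached as far as the arm can. A call is refused whole if a number of a shift passes 6.25 or a number of a turn 10.7, either way. A call with a gripper value outside its range is refused whole. The fingers move at their own pace and stop on an object; "squeeze" is the grip in N (left out, the last holds). Time passes only in rows, so rows that do not move let the fingers close. It gives the time, the measured TCP pose, the force and the opening at its end, in the units of the state.
- get_state(): the state, without advancing time (a new reading comes with each control period).
- get_image(name): name is "side" or "top" or "wrist"; returns (picture, depth): 400x640x3 uint8, red, green, blue; 400x640 float32, m along the optical axis (not along the pixel's ray), 0 where there is no reading.
- camera_info(name): a dict with "intrinsics" (3x3 intrinsics, pixels), "world_from_camera" (4x4, takes a point from camera to world coordinates); the wrist camera has in their place "mount" (4x4, takes a point from camera to tool coordinates, whose origin is the TCP and whose axes are the tool frame's). Camera axes: x right, y up, looking along -z (the intrinsics and any distortion apply to the point x, -y, -z); pixel columns grow to the right and rows downward; lengths in m; the calibration is good to about 2 mm. A picture is of the moment at which its call begins: read the wrist's pose just before it. camera_info takes no time and is no camera call.
- close_job(): hands the job in, once; it reports no verdict.
The state is a dict: "time": time; "joint_positions": joint angles; "qd": joint speeds; "joint_torque": joint torques, N m; "position": TCP position; "tool_rot": TCP orientation; "ft_force": force on the tool from outside, world axes, zero at the start; "torque": the same for the moment, N m; "grip_width": opening from 0.0 (shut) to 1.0 (fully open).
Only numpy, scipy, OpenCV 4.12 (cv2) and the standard library are available. Lean on these libraries where they do the work, as an engineer would, in place of code of your own. Each camera call takes 0.05 s, during which the arm holds its last target.

## Working session

There is one attempt and no reset: what is moved stays moved. The work goes in short steps, Python scripts to look and compute and a tool call to move; the robot and the scene stay as the last step left them, time stands still between calls to the robot, and variables do not carry over. Pictures are saved under pics/ and viewed, and the job is handed in when it is done.

Besides the shell and the picture viewer there is one more tool, called after "Emit:" by a JSON object that holds its "fn" and its "kwargs", one argument or row to a line. jog_arm: Moves the arm, as the interface text tells. Its arguments: {"type":"object","properties":{"targets":{"type":"array"},"squeeze":{"type":"number"}},"required":["targets"]}

```bash
ls; mkdir -p pics
python3 - <<'E'
from bench import *
import cv2,numpy as np
s=get_state();print(s)
for n in ["side","top","wrist"]:
    print(n,camera_info(n))
    im,d=get_image(n);cv2.imwrite(f"pics/{n}0.png",im[:,:,::-1]);np.savez(f"{n}0.npz",im=im,d=d)
E
```

```text
pics
{'time': 0.0, 'joint_positions': array([ 1.17011237,  0.32178408, -0.07009388,  1.45163413,  0.02260514,
        1.37077637, -0.05691049]), 'qd': array([ 0.00035979, -0.00125174,  0.00035365,  0.00129643,  0.00186811,
       -0.00237504,  0.0005917 ]), 'joint_torque': array([-5.03824904e-04, -4.91292679e+01, -4.04128404e-01, -3.12524593e+01,
       -6.39816304e-02,  4.37782297e-02,  1.80176758e-04]), 'position': array([ 0.2617067 , -0.59444898,  0.24050733]), 'tool_rot': array([ 0.89940268,  1.37896084, -0.89790905]), 'ft_force': array([ 0.43778782, -1.03834196,  0.95885619]), 'torque': array([-0.0015168 ,  0.00711642, -0.0221566 ]), 'grip_width': 1.0028717637438045}
side {'intrinsics': array([[442.52897809,   0.        , 326.50684957],
       [  0.        , 442.52897809, 198.51281904],
       [  0.        ,   0.        ,   1.        ]]), 'world_from_camera': array([[-0.96023727,  0.18746528, -0.20688438,  0.25249506],
       [-0.27864388, -0.59739978,  0.75197812,  0.93194531],
       [ 0.0173771 ,  0.77972449,  0.62588159,  0.87953858],
       [ 0.        ,  0.        ,  0.   
[... 290 characters left out ...]
99987179, -0.01234728, -0.01019527,  0.02953508],
       [-0.01128142,  0.09135544,  0.99575444,  1.39352163],
       [ 0.        ,  0.        ,  0.        ,  1.        ]])}
wrist {'intrinsics': array([[296.38865368,   0.        , 316.54997098],
       [  0.        , 296.38865368, 199.41828959],
       [  0.        ,   0.        ,   1.        ]]), 'mount': array([[ 3.47172562e-04,  2.84156287e-01, -9.58777912e-01,
        -1.43441231e-01],
       [ 2.83584007e-04,  9.58777903e-01,  2.84156387e-01,
         7.82228853e-02],
       [ 9.99999900e-01, -3.70545383e-04,  2.52279202e-04,
        -7.02089709e-04],
       [ 0.00000000e+00,  0.00000000e+00,  0.00000000e+00,
         1.00000000e+00]])}
```

View pics/top0.png

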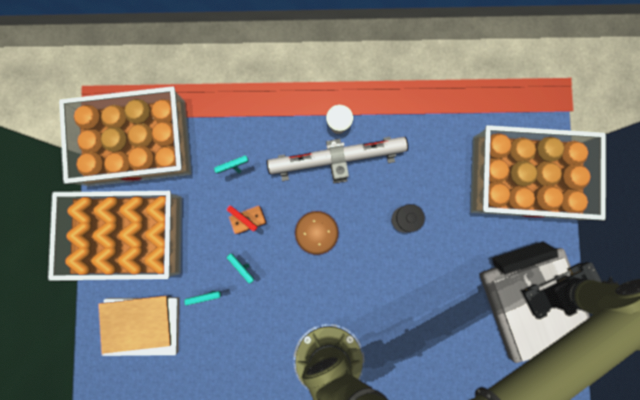

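View pics/side0.png

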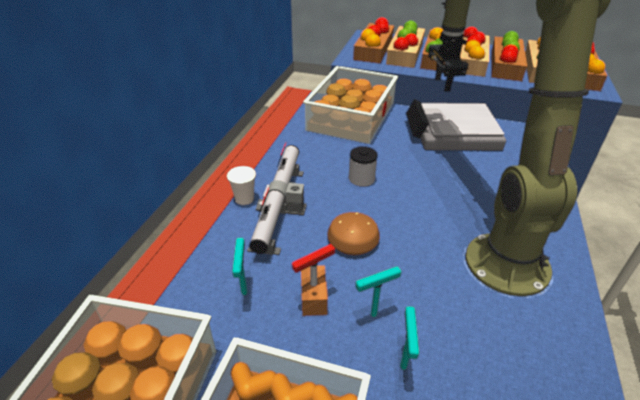

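View pics/wrist0.png

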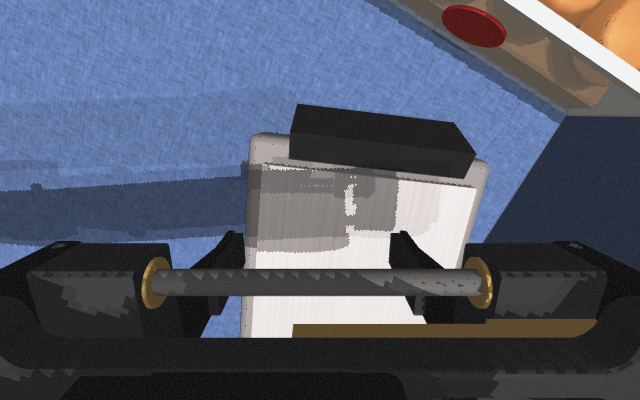

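Keys in view: the red T-handle in the wooden block at top (242,218), and three turquoise look-alikes at (231,163), (240,268) and (203,298). Only the red one in the block fits. I'll confirm this in enlarged crops.

```bash
cat > h.py <<'E'
import numpy as np,cv2
from bench import *
from scipy.spatial.transform import Rotation as R
def T(name,s=None):
    c=camera_info(name)
    if name!="wrist": return c["intrinsics"],c["world_from_camera"]
    M=np.eye(4);M[:3,:3]=R.from_rotvec(s["tool_rot"]).as_matrix();M[:3,3]=s["position"]
    return c["intrinsics"],M@c["mount"]
def cloud(K,M,d):
    v,u=np.mgrid[:400,:640]
    P=np.stack([(u-K[0,2])/K[0,0]*d,-(v-K[1,2])/K[1,1]*d,-d],-1)
    return P@M[:3,:3].T+M[:3,3]
def ray(K,M,u,v,z):
    r=M[:3,:3]@np.array([(u-K[0,2])/K[0,0],-(v-K[1,2])/K[1,1],-1.]);t=(z-M[2,3])/r[2]
    return M[:3,3]+t*r
def proj(K,M,p):
    q=M[:3,:3].T@(np.asarray(p)-M[:3,3]);return K[0,0]*q[0]/-q[2]+K[0,2],K[1,1]*-q[1]/-q[2]+K[1,2]
E
python3 - <<'E'
from h import *
t=np.load("top0.npz");s=np.load("side0.npz")
a=cv2.resize(t["im"][190:250,200:280],None,fx=5,fy=5,interpolation=cv2.INTER_CUBIC)
b=cv2.resize(t["im"][130:190,300:380],None,fx=5,fy=5,interpolation=cv2.INTER_CUBIC)
cv2.imwrite("pics/c1.png",np.hstack([a,b])[:,:,::-1])
a=cv2.resize(s["im"][235:320,280:360],None,fx=5,fy=5,interpolation=cv2.INTER_CUBIC)
b=cv2.resize(s["im"][145:230,250:330],None,fx=5,fy=5,interpolation=cv2.INTER_CUBIC)
cv2.imwrite("pics/c2.png",np.hstack([a,b])[:,:,::-1])
for n,f in (("top",t),("side",s)):
    K,M=T(n);P=cloud(K,M,f["d"]);im=f["im"].astype(int)
    m=(im[...,0]>150)&(im[...,1]<60)&(im[...,2]<60)&(P[...,0]<0.6)&(P[...,2]>0.1)&(f["d"]>0)
    Q=P[m];print(n,len(Q),Q.min(0),Q.max(0),np.median(Q,0))
    Q=Q[Q[:,2]>np.percentile(Q[:,2],50)-.006]
    e=np.linalg.svd(Q-Q.mean(0))[2][0] if len(Q) else 0;print(Q.mean(0),e,np.degrees(np.arctan2(e[1],e[0])), ((Q-Q.mean(0))@e).min(),((Q-Q.mean(0))@e).max())
    if n=="top":
        for uv in [(340,118),(317,233),(409,218),(255,213),(340,170),(336,150),(300,100)]:
            print(uv,P[uv[1],uv[0]])
        print("table",np.median(P[240:260,360:400,2]))
E
```

```text
top 160 [0.43238073 0.214467   0.14482722] [0.50015798 0.30065341 0.15854727] [0.46614766 0.25400992 0.15263308]
[0.46556016 0.25552018 0.15279762] [-0.62509725 -0.78042252 -0.01393245] -128.69378006884472 -0.05329946572744199 0.05073427163115851
(340, 118) [ 0.7893132  -0.05006723  0.09982208]
(317, 233) [0.41903906 0.02905429 0.0727083 ]
(409, 218) [ 0.46212175 -0.25967034  0.11179744]
(255, 213) [0.48647732 0.23048223 0.06585376]
(340, 170) [ 0.62591551 -0.04954912  0.05804537]
(336, 150) [ 0.68708429 -0.03602951  0.0864631 ]
(300, 100) [0.88496038 0.08280847 0.00217124]
table -0.0001869301578022453
side 307 [-0.04795953 -1.69442789  0.10022088] [0.51070196 0.31025752 0.15671789] [0.46003899 0.25914699 0.15300535]
[0.46322014 0.26636107 0.15329189] [ 0.62410878  0.78133471 -0.00207343] 51.38309714601732 -0.05571120274720406 0.05213929608103867
```

View pics/c1.png

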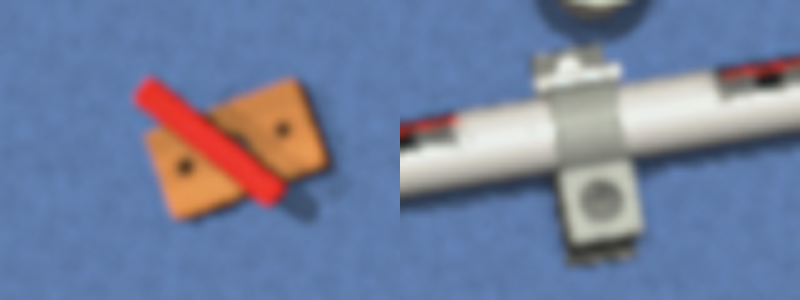

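View pics/c2.png

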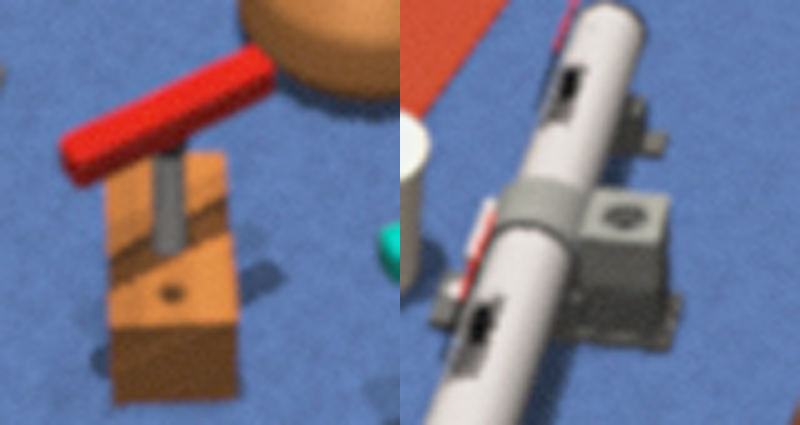

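The crops confirm the red key standing in the block's middle hole, with its bar at about 51° in world. The bore sits in the grey ear at about top (340,169.6) and side (295,187.6). I'll compute estimates from these next.

Run:
```python
from h import *
s=get_state();print(R.from_rotvec(s["tool_rot"]).as_matrix().round(3))
K,M=T("top");print(ray(K,M,340.0,169.6,.084), ray(K,M,241.4,217.4,.154))
K,M=T("side");print(ray(K,M,295,187.6,.084))
t=np.load("top0.npz");K,M=T("top");P=cloud(K,M,t["d"])
# tube direction & ear top from depth
m=(P[...,2]>.075)&(P[...,2]<.088)&(P[...,0]>.58)&(P[...,0]<.75)&(abs(P[...,1])<.3)
Q=P[m];print(len(Q));
e=np.linalg.svd(Q-Q.mean(0))[2][0];print(e,np.degrees(np.arctan2(e[1],e[0])),Q.mean(0))
```

```text
[[-0.001  0.915  0.403]
 [ 0.001  0.403 -0.915]
 [-1.    -0.    -0.001]]
[ 0.62291518 -0.04803517  0.084     ] [0.46809474 0.25858341 0.154     ]
[ 0.61876191 -0.04547549  0.084     ]
1584
[-1.53670115e-01  9.88122100e-01 -4.60519863e-04] 98.83967636279463 [ 0.66700067 -0.04047414  0.08160295]
```

Emit:
{"fn": "jog_arm", "kwargs": {
  "targets": [
    [0, 0, 0, 0, 2.3, -1.5, 8.7],
    [0, 0, 0, 0, 4.6, -3, 8.7],
    [0, 0, 0, 0, 4.6, -3, 8.7],
    [0, 0, 0, 0, 4.6, -3, 8.7],
    [0, 0, 0, 0, 4.6, -3, 8.7],
    [0, 0, 0, 0, 4.6, -3, 8.7],
    [0, 0, 0, 0, 4.6, -3, 8.7],
    [0, 0, 0, 0, 4.6, -3, 8.7],
    [0, 0, 0, 0, 4.6, -3, 8.7],
    [0, 0, 0, 0, 4.6, -3, 8.7]
  ]
}}

```text
time: 1.4
position: [0.5476, -0.1565, 0.2414]
tool_rot: [0.898, 1.377, -0.899]
ft_force: [0.3, 0.1, 0.1]
grip_width: 1.0
```

Emit:
{"fn": "jog_arm", "kwargs": {
  "targets": [
    [0, 0, 0, 0, 4.6, -3, 8.7],
    [0, 0, 0, 0, 4.6, -3, 8.7],
    [0, 0, 0, 0, 2.3, -1.5, 8.7],
    [-9.2, 0, 0, 0, 0, 0, 8.7],
    [-9.2, 0, 0, 0, 0, 0, 8.7],
    [-9.2, 0, 0, 0, 0, 0, 8.7],
    [0, 0, 0, 0, 0, 0, 8.7],
    [0, 0, 0, 0, 0, 0, 8.7]
  ]
}}

```text
time: 2.4
position: [0.6219, -0.0431, 0.2413]
tool_rot: [0.53, 1.505, -0.53]
ft_force: [-0.5, -1.4, 0.2]
grip_width: 1.001
```

```bash
cat >> h.py <<'E'
def snap(name,tag):
    s=get_state();im,d=get_image(name);cv2.imwrite(f"pics/{tag}.png",im[:,:,::-1]);np.savez(f"{tag}.npz",im=im,d=d,pos=s["position"],rot=s["tool_rot"])
    return s,im,d
E
python3 - <<'E'
from h import *
s,im,d=snap("wrist","w1");print(s["time"],s["position"],R.from_rotvec(s["tool_rot"]).as_matrix().round(3),s["joint_positions"])
K,M=T("wrist",s);print(proj(K,M,[.622,-.047,.084]))
E
```

```text
2.4 [ 0.62193405 -0.04309825  0.24133526] [[-0.     0.627  0.779]
 [-0.     0.779 -0.627]
 [-1.    -0.    -0.   ]] [ 0.48392792  0.31442487 -0.56955833  1.5056253   0.17100102  1.37186817
 -0.77431923]
(np.float64(319.55626376287745), np.float64(192.484624767894))
```

View pics/w1.png

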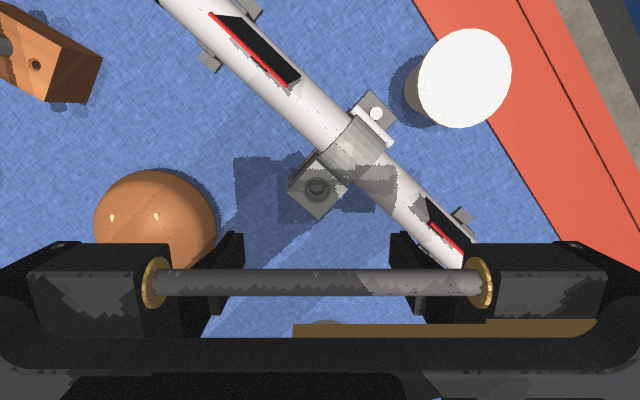

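Run:
```python
from h import *
im=np.load("w1.npz")["im"]
a=cv2.resize(im[148:228,277:357],None,fx=7,fy=7,interpolation=cv2.INTER_CUBIC)
cv2.imwrite("pics/c3.png",a[:,:,::-1])
```

```text
(no output)
```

View pics/c3.png

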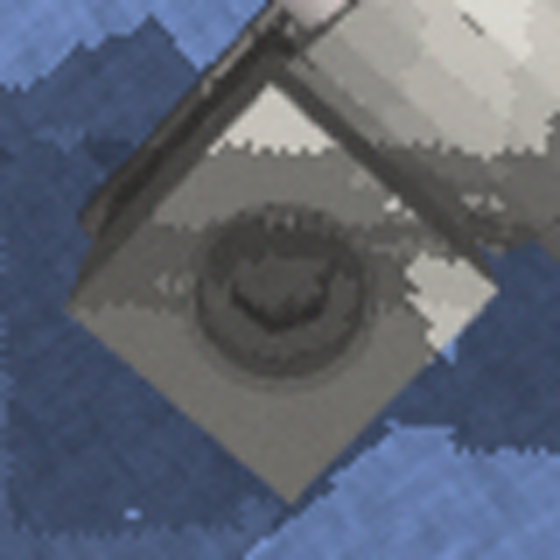

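Run:
```python
from h import *
f=np.load("w1.npz");s=dict(position=f["pos"],tool_rot=f["rot"])
K,M=T("wrist",s);print(ray(K,M,316.8,189.9,.084))
# ear corners centre
c=[ray(K,M,277+(x+.5)/7-.5,148+(y+.5)/7-.5,.084) for x,y in [(270,80),(497,290),(292,500),(67,305)]]
print(np.mean(c,0),[np.linalg.norm(c[i]-c[i-1]) for i in range(4)],c[1]-c[0])
P=cloud(K,M,f["d"]);print(np.median(P[200:212,312:322].reshape(-1,3),0))
```

```text
[ 0.6214987  -0.04299723  0.084     ]
[ 0.62143658 -0.04306097  0.084     ] [np.float64(0.04554118843324722), np.float64(0.046292408141815136), np.float64(0.04533705977637272), np.float64(0.04592988223943873)] [ 0.00671837 -0.0458023   0.        ]
[ 0.61049719 -0.05613408  0.08410238]
```

Emit:
{"fn": "jog_arm", "kwargs": {
  "targets": [
    [-10, 0, 0, 0, 0, 0, 8.7],
    [-10, 0, 0, 0, 0, 0, 8.7],
    [-10, 0, 0, 0, 0, 0, 8.7],
    [-10, 0, 0, 0, 0, 0, 8.7],
    [-10, 0, 0, 0, 0, 0, 8.7],
    [-10, 0, 0, 0, 0, 0, 8.7],
    [-10, 0, 0, 0, 0, 0, 8.7],
    [-10, 0, 0, 0, 0, 0, 8.7],
    [-10, 0, 0, 0, 0, 0, 8.7],
    [0, 0, 0, 0, 0, 0, 8.7]
  ]
}}

```text
time: 3.7
position: [0.622, -0.0431, 0.2414]
tool_rot: [-0.697, 1.456, 0.697]
ft_force: [-0.0, 0.2, -0.2]
grip_width: 1.0
```

Emit:
{"fn": "jog_arm", "kwargs": {
  "targets": [
    [-10, 0, 0, 0, 0, 0, 8.7],
    [-10, 0, 0, 0, 0, 0, 8.7],
    [-10, 0, 0, 0, 0, 0, 8.7],
    [-10, 0, 0, 0, 0, 0, 8.7],
    [0, 0, 0, 0, 0, 0, 8.7],
    [0, 0, 0, 0, 0, 0, 8.7]
  ]
}}

```text
time: 4.45
position: [0.622, -0.043, 0.2415]
tool_rot: [-1.223, 1.2, 1.223]
ft_force: [0.1, 0.2, 0.3]
grip_width: 0.998
```

Run:
```python
from h import *
s,im,d=snap("wrist","w2");print(s["time"],s["position"],R.from_rotvec(s["tool_rot"]).as_matrix().round(3),s["joint_positions"])
a=cv2.resize(im[148:228,277:357],None,fx=7,fy=7,interpolation=cv2.INTER_CUBIC)
cv2.imwrite("pics/c4.png",a[:,:,::-1])
```

```text
4.45 [ 0.62201898 -0.043026    0.24152234] [[-0.    -1.    -0.019]
 [-0.    -0.019  1.   ]
 [-1.     0.    -0.   ]] [ 0.73754563  0.40194858 -0.92514701  1.49670018  0.32260659  1.40349105
  1.38698547]
```

View pics/c4.png

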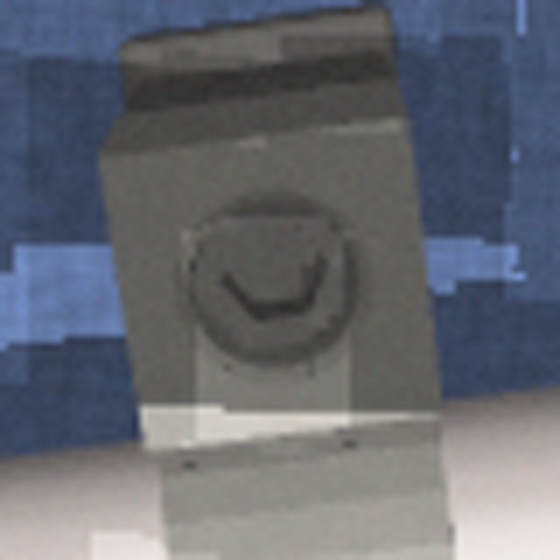

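Run:
```python
from h import *
f=np.load("w2.npz");s=dict(position=f["pos"],tool_rot=f["rot"])
K,M=T("wrist",s);g=lambda x,y:ray(K,M,277+(x+.5)/7-.5,148+(y+.5)/7-.5,.084)
print(g(272,282))
c=[g(*p) for p in [(102,155),(405,123),(437,413),(145,447)]]
print(np.mean(c,0),[np.linalg.norm(c[i]-c[i-1]) for i in range(4)])
```

```text
[ 0.62032369 -0.04343991  0.084     ]
[ 0.6211758  -0.04338086  0.084     ] [np.float64(0.04562127048342009), np.float64(0.04469164354833475), np.float64(0.04491941568119549), np.float64(0.04493136045354832)]
```

Emit:
{"fn": "jog_arm", "kwargs": {
  "targets": [
    [0, 0, 0, 0, 1.1, 2.15, 8.7],
    [0, 0, 0, 0, 2.2, 4.3, 8.7],
    [0, 0, 0, 0, 2.2, 4.3, 8.7],
    [0, 0, 0, 0, 2.2, 4.3, 8.7],
    [0, 0, 0, 0, 2.2, 4.3, 8.7],
    [0, 0, 0, 0, 2.2, 4.3, 8.7],
    [0, 0, 0, 0, 2.2, 4.3, 8.7],
    [0, 0, 0, 0, 0.8, 2.35, 8.7],
    [-10, 0, 0, 0, 0, 0, 8.7],
    [-10, 0, 0, 0, 0, 0, 8.7]
  ]
}}

```text
time: 5.75
position: [0.4617, 0.2582, 0.2414]
tool_rot: [-1.484, 1.005, 1.483]
ft_force: [-0.4, -1.0, 0.8]
grip_width: 0.997
```

Emit:
{"fn": "jog_arm", "kwargs": {
  "targets": [
    [-10, 0, 0, 0, 0, 0, 8.7],
    [-10, 0, 0, 0, 0, 0, 8.7],
    [-10.2, 0, 0, 0, 0, 0, 8.7],
    [0, 0, 0, 0, 0, 0, 8.7],
    [0, 0, 0, 0, 0, 0, 8.7]
  ]
}}

```text
time: 6.38
position: [0.4631, 0.2569, 0.2415]
tool_rot: [-1.833, 0.642, 1.833]
ft_force: [0.6, -0.0, -0.2]
grip_width: 1.0
```

Run:
```python
from h import *
s,im,d=snap("wrist","w3");print(s["time"],s["position"],R.from_rotvec(s["tool_rot"]).as_matrix().round(3),s["joint_positions"])
```

```text
6.375 [0.46305375 0.25688876 0.24145054] [[ 0.    -0.624 -0.782]
 [-0.001 -0.782  0.624]
 [-1.     0.    -0.   ]] [ 0.57320191  0.25014383 -1.27739063  1.71766553  0.24542625  1.35694704
  1.71980569]
```

View pics/w3.png

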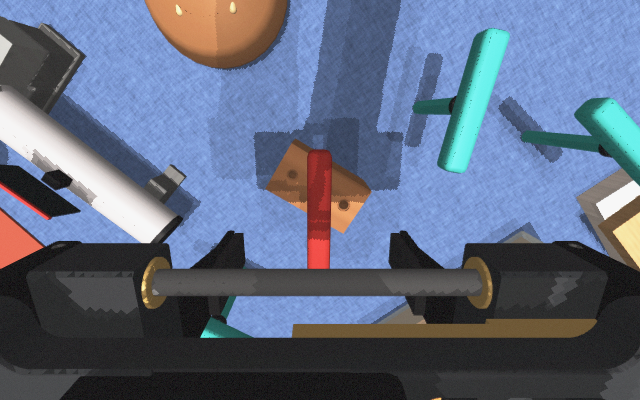

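Run:
```python
from h import *
f=np.load("w3.npz");s=dict(position=f["pos"],tool_rot=f["rot"])
K,M=T("wrist",s);im=f["im"]
a=cv2.resize(im[135:275,260:380],None,fx=5,fy=4,interpolation=cv2.INTER_CUBIC);cv2.imwrite("pics/c5.png",a[:,:,::-1])
P=cloud(K,M,f["d"]);Rm=R.from_rotvec(f["rot"]).as_matrix()
L=(P-f["pos"])@Rm
i=im.astype(int);m=(i[...,0]>90)&(i[...,1]<60)&(i[...,2]<60);m[:, :290]=0;m[:,350:]=0;m[:140]=0;m[270:]=0
top=m&(P[...,2]>.149)
for v in range(145,265,10):
    u=np.where(top[v])[0]
    if len(u): print(v,u.min(),u.max(),L[v,u.min()].round(4),L[v,u.max()].round(4))
v,u=np.where(top);print(v.min(),L[top].min(0),L[top].max(0),np.median(P[top],0))
```

```text
155 308 330 [ 0.0911  0.0447 -0.0061] [0.0897 0.0449 0.0112]
165 307 331 [ 0.0902  0.0369 -0.007 ] [0.0904 0.0369 0.0121]
175 308 331 [ 0.0887  0.0291 -0.0062] [0.0919 0.0284 0.0123]
185 307 331 [ 0.0907  0.0204 -0.0071] [0.0911 0.0203 0.0124]
195 307 330 [ 0.0917  0.0117 -0.0072] [0.0909 0.0119 0.0117]
205 307 330 [ 0.0924  0.0028 -0.0073] [0.0906 0.0034 0.0118]
215 308 330 [ 0.0897 -0.0051 -0.0065] [ 0.09   -0.0052  0.0119]
225 308 329 [ 0.0897 -0.014  -0.0065] [ 0.0886 -0.0135  0.0111]
235 308 329 [ 0.0892 -0.0229 -0.0066] [ 0.0907 -0.0235  0.0113]
245 329 329 [ 0.0902 -0.0326  0.0114] [ 0.0902 -0.0326  0.0114]
255 308 329 [ 0.0889 -0.0414 -0.0067] [ 0.0898 -0.0419  0.0115]
151 [-0.14344286 -0.05453542 -0.00735915] [0.09241638 0.07765073 0.01248305] [0.45297492 0.24799384 0.15378213]
```

View pics/c5.png

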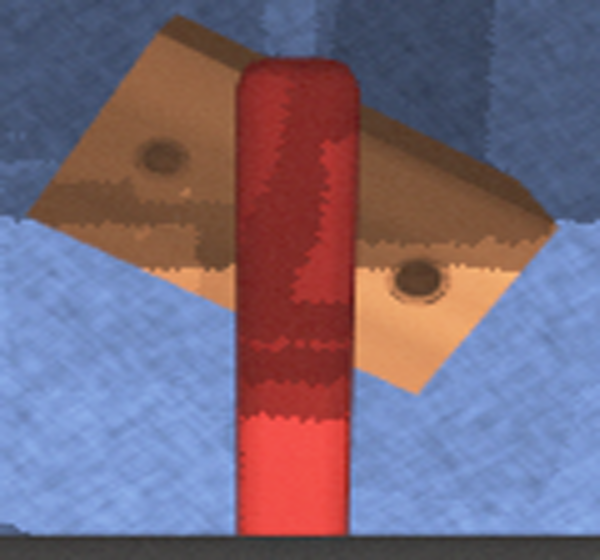

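Run:
```python
from h import *
f=np.load("w3.npz");s=dict(position=f["pos"],tool_rot=f["rot"])
K,M=T("wrist",s);Rm=R.from_rotvec(f["rot"]).as_matrix()
g=lambda x,y,z=.06:ray(K,M,260+(x+.5)/5-.5,135+(y+.5)/4-.5,z)
h=[g(162,157),g(418,278)];m=np.mean(h,0);print("holes mid",m,(m-f["pos"])@Rm,np.linalg.norm(h[0]-h[1]))
for z in (.06,):
    c=[g(*p) for p in [(28,215),(165,30),(555,228),(418,393)]];m=np.mean(c,0);print("block",m,(m-f["pos"])@Rm,[np.linalg.norm(c[i]-c[i-1]) for i in range(4)])
b=f["pos"]+Rm@np.array([0,-.0065,.0026]);print("bar",b)
```

```text
holes mid [0.46542668 0.26343638 0.06      ] [ 0.18144658 -0.00668192  0.00230029] 0.0679041312742312
block [0.46535504 0.264303   0.06      ] [ 0.18144605 -0.00731476  0.00289667] [np.float64(0.10476265501569453), np.float64(0.060803281821456806), np.float64(0.10332475118827852), np.float64(0.05863069644956903)]
bar [0.46507415 0.26359159 0.24144651]
```

Emit:
{"fn": "jog_arm", "kwargs": {
  "targets": [
    [0, 0, 0, 0, -0.67, 0.25, 8.7],
    [0, 0, 0, 2, 0, 0, 8.7],
    [0, 0, 0, 3, 0, 0, 8.7],
    [0, 0, 0, 3, 0, 0, 8.7],
    [0, 0, 0, 1.5, 0, 0, 8.7],
    [0, 0, 0, 0.4, 0, 0, 8.7],
    [0, 0, 0, 0, 0, 0, 8.7]
  ]
}}

```text
time: 7.3
position: [0.4663, 0.2635, 0.1429]
tool_rot: [-1.834, 0.639, 1.834]
ft_force: [1.3, 0.0, -0.5]
grip_width: 1.001
```

Run:
```python
from h import *
s,im,d=snap("wrist","w4");print(s["time"],s["position"],s["joint_positions"],s["ft_force"])
```

```text
7.3 [0.46625244 0.26350257 0.14285668] [ 0.45323365  0.3720725  -1.18980332  1.82912517  0.37154774  1.19264137
  1.61680048] [ 1.29688515  0.01019866 -0.51472401]
```

View pics/w4.png

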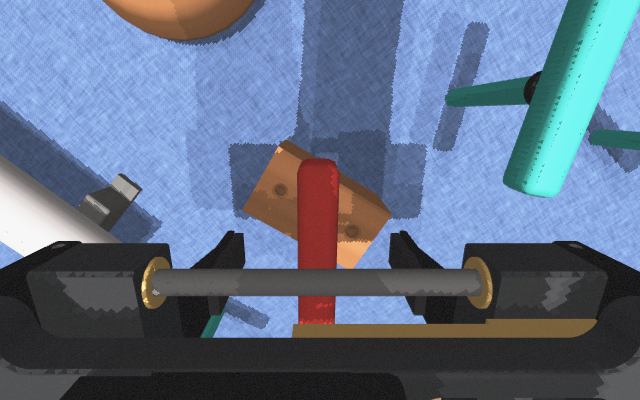

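Emit:
{"fn": "jog_arm", "kwargs": {
  "targets": [
    [0, 0, 0, 0, 0, 0, 1.5],
    [0, 0, 0, 0, 0, 0, 1.5],
    [0, 0, 0, 0, 0, 0, 1.5],
    [0, 0, 0, 0, 0, 0, 1.5],
    [0, 0, 0, 0, 0, 0, 1.5],
    [0, 0, 0, 0, 0, 0, 1.5]
  ],
  "squeeze": 40
}}

```text
time: 8.1
position: [0.466, 0.2631, 0.1425]
tool_rot: [-1.834, 0.639, 1.834]
ft_force: [0.2, -0.1, 0.4]
grip_width: 0.399
```

Emit:
{"fn": "jog_arm", "kwargs": {
  "targets": [
    [0, 0, 0, 0, 0, 0, 1.5],
    [0, 0, 0, 0, 0, 0, 1.5],
    [0, 0, 0, 0, 0, 0, 1.5],
    [0, 0, 0, 0, 0, 0, 1.5]
  ]
}}

```text
time: 8.6
position: [0.466, 0.2632, 0.1425]
tool_rot: [-1.834, 0.639, 1.834]
ft_force: [-0.9, 0.7, -0.0]
grip_width: 0.226
```

Run:
```python
from h import *
s=get_state();print(s)
```

```text
{'time': 8.6, 'joint_positions': array([ 0.45342135,  0.3720596 , -1.18958433,  1.82985629,  0.3715717 ,
        1.19254456,  1.61679043]), 'qd': array([ 0.00083071, -0.00073026,  0.00078817, -0.00185776,  0.00069214,
        0.00115155,  0.00063718]), 'joint_torque': array([ 9.55907232e-02, -2.92253906e+01, -1.01583785e+01, -2.76589251e+01,
        1.45399421e-01,  6.44794456e-02,  6.27056201e-03]), 'position': array([0.46601438, 0.26316595, 0.14249932]), 'tool_rot': array([-1.83431736,  0.63946446,  1.83445478]), 'ft_force': array([-0.8625672 ,  0.72890826, -0.0070508 ]), 'torque': array([ 0.25896093,  0.00082875, -0.01990493]), 'grip_width': 0.2258464998893428}
```

Emit:
{"fn": "jog_arm", "kwargs": {
  "targets": [
    [0, 0, 0, -1, 0, 0, 1.5],
    [0, 0, 0, -2, 0, 0, 1.5],
    [0, 0, 0, -2, 0, 0, 1.5],
    [0, 0, 0, -2, 0, 0, 1.5],
    [0, 0, 0, -2, 0, 0, 1.5],
    [0, 0, 0, -1.6, 0, 0, 1.5],
    [0, 0, 0, -0.9, 0, 0, 1.5],
    [0, 0, 0, 0, 0, 0, 1.5]
  ]
}}

```text
time: 9.6
position: [0.4663, 0.2632, 0.258]
tool_rot: [-1.835, 0.639, 1.833]
ft_force: [-0.4, 0.1, -4.8]
grip_width: 0.224
```

Run:
```python
from h import *
s,im,d=snap("side","s5");print(s["time"],s["position"],s["ft_force"],s["torque"],s["joint_positions"])
print(R.from_rotvec(s["tool_rot"]).as_matrix().round(3))
cv2.imwrite("pics/c6.png",cv2.resize(im[130:310,220:420],None,fx=3.3,fy=3.3,interpolation=cv2.INTER_CUBIC)[:,:,::-1])
```

```text
9.6 [0.46626991 0.26324308 0.25797624] [-0.43223396  0.08631892 -4.78949962] [ 0.15572029 -0.06113254 -0.03695299] [ 0.55251849  0.25344762 -1.2722482   1.68081574  0.24656007  1.38961776
  1.71495392]
[[ 0.001 -0.622 -0.783]
 [ 0.    -0.783  0.622]
 [-1.    -0.001 -0.001]]
```

View pics/c6.png

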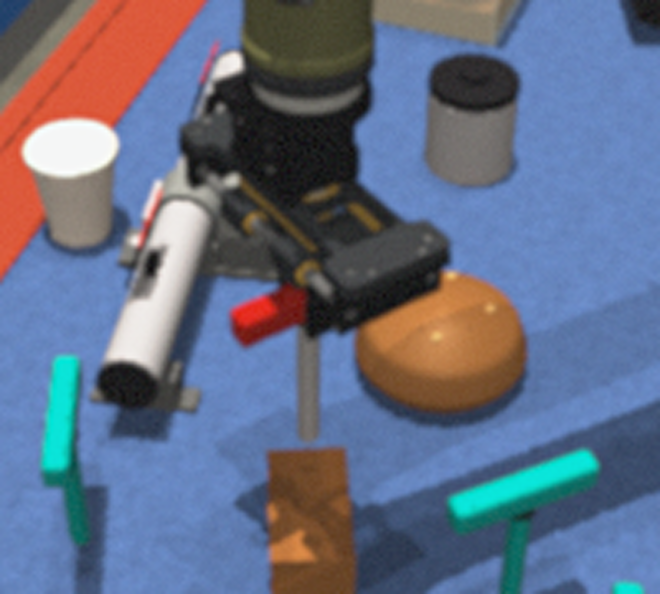

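Emit:
{"fn": "jog_arm", "kwargs": {
  "targets": [
    [0, 0, 0, 0, 1, -2.17, 1.5],
    [0, 0, 0, 0, 2, -4.35, 1.5],
    [0, 0, 0, 0, 2, -4.35, 1.5],
    [0, 0, 0, 0, 2, -4.35, 1.5],
    [0, 0, 0, 0, 2, -4.35, 1.5],
    [0, 0, 0, 0, 2, -4.35, 1.5],
    [0, 0, 0, 0, 2, -4.35, 1.5],
    [0, 0, 0, 0, 1.37, -2.9, 1.5],
    [9.5, 0, 0, 0, 0, 0, 1.5],
    [9.5, 0, 0, 0, 0, 0, 1.5]
  ]
}}

```text
time: 10.9
position: [0.6205, -0.0438, 0.2558]
tool_rot: [-1.607, 0.889, 1.613]
ft_force: [-0.6, 0.8, -5.1]
grip_width: 0.226
```

Emit:
{"fn": "jog_arm", "kwargs": {
  "targets": [
    [0, 0, 0, 0, 0, 0, 1.5],
    [0, 0, 0, 0, 0, 0, 1.5]
  ]
}}

```text
time: 11.15
position: [0.6206, -0.0431, 0.2569]
tool_rot: [-1.616, 0.883, 1.617]
ft_force: [-0.8, 0.0, -4.7]
grip_width: 0.223
```

Run:
```python
from h import *
s,im,d=snap("wrist","w6");print(s["time"],s["position"],s["ft_force"],s["torque"],s["joint_positions"])
print(R.from_rotvec(s["tool_rot"]).as_matrix().round(3))
s,im,d=snap("side","s6");s,im2,d=snap("top","t6")
a=cv2.resize(im[120:220,250:350],None,fx=5,fy=5,interpolation=cv2.INTER_CUBIC)
cv2.imwrite("pics/c7.png",a[:,:,::-1])
```

```text
11.15 [ 0.62064765 -0.04310486  0.2568566 ] [-0.76245923  0.039941   -4.71877968] [ 0.07957309 -0.13060259 -0.01971696] [ 0.80587865  0.43104632 -1.03577349  1.47487495  0.37045257  1.44648857
  1.90682166]
[[-0.001 -0.841 -0.541]
 [ 0.    -0.541  0.841]
 [-1.     0.001  0.001]]
```

View pics/w6.png

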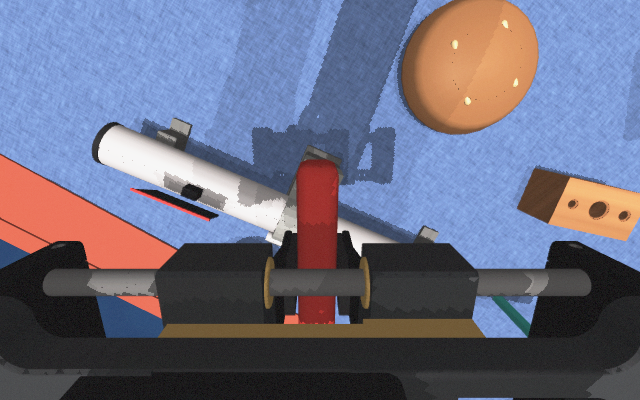

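View pics/c7.png

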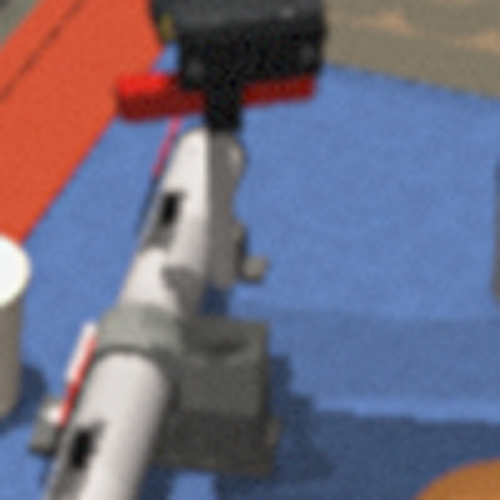

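Run:
```python
from h import *
f=np.load("w6.npz");s=dict(position=f["pos"],tool_rot=f["rot"]);Rm=R.from_rotvec(f["rot"]).as_matrix()
K,M=T("wrist",s)
for v in (158,159,160):
  print(v,((ray(K,M,317,v,f["pos"][2]+.012)-f["pos"])@Rm).round(4))
print("block hole",ray(K,M,599,209,.06))
K,M=T("side");tip=f["pos"]+[0,0,-.13]
bore=[.621,-.0432,.084]
print(proj(K,M,tip),proj(K,M,bore),proj(K,M,f["pos"]))
im=np.load("s6.npz")["im"]
a=cv2.resize(im[140:200,270:320],None,fx=10,fy=10,interpolation=cv2.INTER_CUBIC)
K,M=T("top");print(proj(K,M,tip),proj(K,M,bore))
cv2.imwrite("pics/c8.png",a[:,:,::-1])
```

```text
158 [-0.0119  0.0581  0.0009]
159 [-0.0119  0.0576  0.0009]
160 [-0.0119  0.0572  0.0009]
block hole [0.46466775 0.26408553 0.06      ]
(np.float64(293.7090234378462), np.float64(176.1781637977585)) (np.float64(294.02791006172805), np.float64(187.9076820927561)) (np.float64(292.3172382347544), np.float64(137.25431925086016))
(np.float64(339.2096831879408), np.float64(168.06713277958062)) (np.float64(338.51784557366534), np.float64(170.2038433357191))
```

View pics/c8.png

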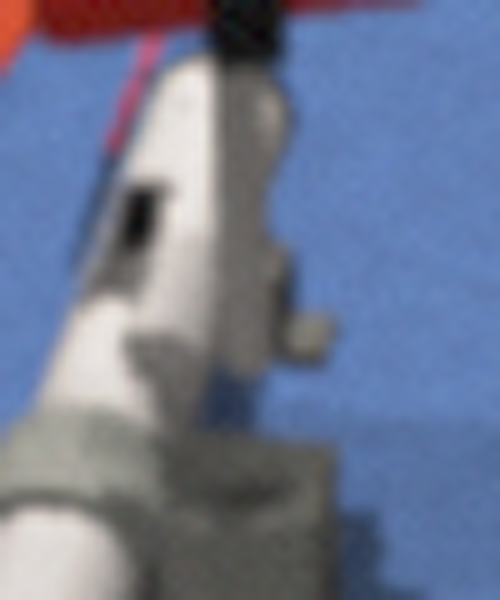

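Run:
```python
from h import *
im=np.load("w6.npz")["im"];im3=np.load("w3.npz")["im"]
a=cv2.resize(im[140:190,290:345],None,fx=7,fy=7,interpolation=cv2.INTER_CUBIC)
b=cv2.resize(im3[130:180,290:345],None,fx=7,fy=7,interpolation=cv2.INTER_CUBIC)
cv2.imwrite("pics/c9.png",np.hstack([a,b])[:,:,::-1])
f=np.load("w6.npz");s=dict(position=f["pos"],tool_rot=f["rot"]);Rm=R.from_rotvec(f["rot"]).as_matrix()
K,M=T("wrist",s);L=(cloud(K,M,f["d"])-f["pos"])@Rm
for v in range(154,172,1): print(v,im[v,317],L[v,317].round(4))
f=np.load("w3.npz");s=dict(position=f["pos"],tool_rot=f["rot"]);Rm=R.from_rotvec(f["rot"]).as_matrix()
K,M=T("wrist",s);L=(cloud(K,M,f["d"])-f["pos"])@Rm
for v in range(146,158,1): print(v,im3[v,319],L[v,319].round(4))
```

```text
154 [108 105 103] [0.246  0.0245 0.0014]
155 [65 64 64] [0.2428 0.0236 0.0014]
156 [58 54 55] [0.2334 0.0237 0.0014]
157 [58 58 56] [0.2246 0.0237 0.0014]
158 [60 55 55] [0.2164 0.0237 0.0014]
159 [90 55 53] [0.2082 0.0237 0.0013]
160 [103  36  33] [0.0037 0.0547 0.001 ]
161 [102  28  28] [0.0014 0.0546 0.0009]
162 [107  35  34] [-0.002   0.0546  0.0009]
163 [107  35  29] [-0.0047  0.0546  0.0009]
164 [113  41  37] [-0.0078  0.0547  0.0009]
165 [119  41  36] [-0.0082  0.0543  0.0009]
166 [128  42  40] [-0.0079  0.0537  0.0009]
167 [137  46  44] [-0.0097  0.0536  0.0009]
168 [145  48  43] [-0.0109  0.0534  0.0009]
169 [148  48  43] [-0.0108  0.0529  0.0009]
170 [152  52  46] [-0.011   0.0525  0.0009]
171 [148  43  39] [-0.0109  0.052   0.0009]
146 [ 88 106 146] [0.2408 0.0355 0.004 ]
147 [ 86 105 142] [0.2402 0.0342 0.004 ]
148 [ 85 100 136] [0.2414 0.0328 0.004 ]
149 [89 62 80] [0.106  0.0478 0.0028]
150 [100  36  32] [0.0988 0.0479 0.0028]
151 [102  36  34] [0.0935 0.0478 0.0027]
152 [112  39  37] [0.0907 0.0473 0.0027]
153 [125  45  44] [0.0884 0.0469 0.0027]
154 [128  42  39] [0.0888 0.046  0.0027]
155 [131  44  43] [0.0869 0.0455 0.0027]
156 [132  45  44] [0.0877 0.0446 0.0027]
157 [132  43  40] [0.0875 0.0439 0.0027]
```

View pics/c9.png

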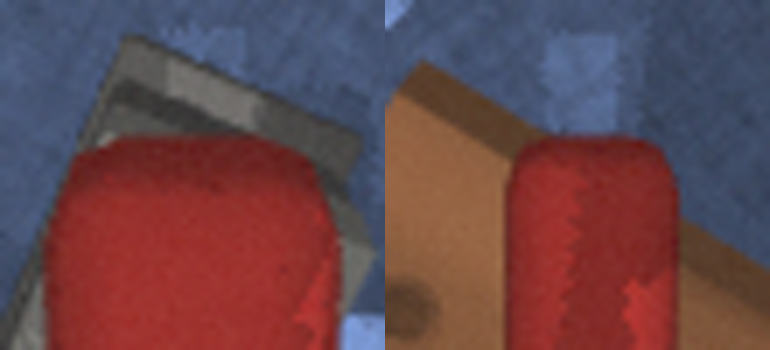

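Emit:
{"fn": "jog_arm", "kwargs": {
  "targets": [
    [0, 0, 0, 1, 0, 0, 1.5],
    [0, 0, 0, 1.5, 0, 0, 1.5],
    [0, 0, 0, 1.2, 0, 0, 1.5],
    [0, 0, 0, 0.8, 0, 0, 1.5],
    [0, 0, 0, 0.4, 0, 0, 1.5],
    [0, 0, 0, 0, 0, 0, 1.5],
    [0, 0, 0, 0, 0, 0, 1.5]
  ]
}}

```text
time: 12.18
position: [0.6212, -0.0431, 0.209]
tool_rot: [-1.615, 0.884, 1.613]
ft_force: [-0.9, -0.3, -4.1]
grip_width: 0.226
```

```bash
cat > st.py <<'E'
from h import *
s=get_state();Rm=R.from_rotvec(s["tool_rot"]).as_matrix()
print(s["time"],"pos",s["position"].round(4),"F",s["ft_force"].round(2),"M",s["torque"].round(3),"theta",round(float(np.degrees(np.arctan2(Rm[1,2],Rm[0,2]))),2),"q",s["joint_positions"].round(3),"g",round(s["grip_width"],3),"down",Rm[:,0].round(4))
E
python3 st.py
```

```text
12.175 pos [ 0.6212 -0.0431  0.209 ] F [-0.91 -0.33 -4.08] M [ 0.134 -0.159  0.012] theta 122.57 q [ 0.8    0.46  -1.019  1.542  0.397  1.362  1.884] g 0.226 down [ 9.e-04 -1.e-04 -1.e+00]
```

Emit:
{"fn": "jog_arm", "kwargs": {
  "targets": [
    [0, 0, 0, 0.2, 0.03, 0.02, 1.5],
    [0, 0, 0, 0.1, 0, 0, 1.5],
    [0, 0, 0, 0.1, 0, 0, 1.5],
    [0, 0, 0, 0.1, 0, 0, 1.5],
    [0, 0, 0, 0, 0, 0, 1.5]
  ]
}}

```text
time: 12.8
position: [0.6205, -0.0432, 0.2034]
tool_rot: [-1.614, 0.885, 1.614]
ft_force: [0.7, -0.3, -4.6]
grip_width: 0.23
```

```bash
python3 st.py
```

```text
12.8 pos [ 0.6205 -0.0432  0.2034] F [ 0.71 -0.32 -4.64] M [ 0.15  -0.075 -0.027] theta 122.57 q [ 0.8    0.463 -1.017  1.55   0.4    1.353  1.882] g 0.23 down [-2.e-04 -1.e-04 -1.e+00]
```

Emit:
{"fn": "jog_arm", "kwargs": {
  "targets": [
    [0, 0, 0, 0.1, 0, 0, 1.5],
    [0, 0, 0, 0.05, 0, 0, 1.5],
    [0, 0, 0, 0, 0, 0, 1.5]
  ]
}}

```text
time: 13.18
position: [0.6206, -0.0433, 0.2021]
tool_rot: [-1.615, 0.885, 1.614]
ft_force: [0.8, 0.4, -3.8]
grip_width: 0.225
```

```bash
python3 st.py
```

```text
13.175 pos [ 0.6206 -0.0433  0.2021] F [ 0.76  0.38 -3.81] M [ 0.031 -0.157 -0.008] theta 122.56 q [ 0.799  0.464 -1.016  1.552  0.401  1.35   1.881] g 0.225 down [ 2.e-04 -2.e-04 -1.e+00]
```

Nose appears to be in the socket (tip ≈ 71.6 mm). I'll continue gently.

Emit:
{"fn": "jog_arm", "kwargs": {
  "targets": [
    [0, 0, 0, 0.05, 0, 0, 1.5],
    [0, 0, 0, 0.05, 0, 0, 1.5],
    [0, 0, 0, 0, 0, 0, 1.5]
  ]
}}

```text
time: 13.55
position: [0.6208, -0.0432, 0.2015]
tool_rot: [-1.615, 0.884, 1.614]
ft_force: [0.7, -0.3, -1.9]
grip_width: 0.229
```

```bash
python3 st.py
```

```text
13.55 pos [ 0.6208 -0.0432  0.2015] F [ 0.71 -0.26 -1.93] M [ 0.036 -0.127  0.031] theta 122.56 q [ 0.799  0.464 -1.016  1.552  0.401  1.349  1.881] g 0.229 down [ 7.e-04 -4.e-04 -1.e+00]
```

Emit:
{"fn": "jog_arm", "kwargs": {
  "targets": [
    [0, 0, 0, 0.05, 0, 0, 1.5],
    [0, 0, 0, 0, 0, 0, 1.5]
  ]
}}

```text
time: 13.8
position: [0.6209, -0.0432, 0.2013]
tool_rot: [-1.615, 0.884, 1.613]
ft_force: [-0.4, -0.3, 2.6]
grip_width: 0.224
```

```bash
python3 st.py
```

```text
13.8 pos [ 0.6209 -0.0432  0.2013] F [-0.43 -0.33  2.55] M [-0.095  0.017 -0.049] theta 122.56 q [ 0.799  0.464 -1.016  1.553  0.402  1.348  1.88 ] g 0.224 down [ 1.1e-03 -4.0e-04 -1.0e+00]
```

Emit:
{"fn": "jog_arm", "kwargs": {
  "targets": [
    [2.5, 0, 0, 0, 0, 0, 1.5],
    [2.5, 0, 0, 0, 0, 0, 1.5],
    [2.5, 0, 0, 0, 0, 0, 1.5]
  ]
}}

```text
time: 14.18
position: [0.6208, -0.0432, 0.2011]
tool_rot: [-1.524, 0.97, 1.522]
ft_force: [-0.3, -0.7, 1.8]
grip_width: 0.224
```

```bash
python3 st.py
```

```text
14.175 pos [ 0.6208 -0.0432  0.2011] F [-0.27 -0.65  1.81] M [-0.103  0.013  0.007] theta 114.98 q [ 0.783  0.454 -0.99   1.553  0.386  1.343  1.759] g 0.224 down [ 9.e-04 -4.e-04 -1.e+00]
```

Emit:
{"fn": "jog_arm", "kwargs": {
  "targets": [
    [2.5, 0, 0, 0, 0, 0, 1.5],
    [2.5, 0, 0, 0, 0, 0, 1.5]
  ]
}}

```text
time: 14.42
position: [0.6207, -0.0433, 0.2009]
tool_rot: [-1.462, 1.024, 1.461]
ft_force: [0.0, -0.6, -0.2]
grip_width: 0.226
```

```bash
python3 st.py
```

```text
14.425 pos [ 0.6207 -0.0433  0.2009] F [ 0.03 -0.64 -0.22] M [-0.15  -0.142 -0.029] theta 109.99 q [ 0.773  0.447 -0.973  1.554  0.376  1.34   1.678] g 0.226 down [ 5.e-04 -5.e-04 -1.e+00]
```

Emit:
{"fn": "jog_arm", "kwargs": {
  "targets": [
    [2, 0, 0, 0.03, 0, 0, 1.5],
    [2, 0, 0, 0, 0, 0, 1.5]
  ]
}}

```text
time: 14.68
position: [0.6204, -0.0435, 0.1996]
tool_rot: [-1.411, 1.065, 1.412]
ft_force: [0.2, -0.9, -3.4]
grip_width: 0.224
```

```bash
python3 st.py
```

```text
14.675 pos [ 0.6204 -0.0435  0.1996] F [ 0.18 -0.87 -3.39] M [-0.217 -0.483 -0.06 ] theta 105.95 q [ 0.764  0.443 -0.959  1.556  0.369  1.337  1.613] g 0.224 down [-4.e-04 -2.e-04 -1.e+00]
```

Emit:
{"fn": "jog_arm", "kwargs": {
  "targets": [
    [0, 0, 0, 0.1, 0, 0, 1.5],
    [0, 0, 0, 0.05, 0, 0, 1.5],
    [0, 0, 0, 0, 0, 0, 1.5]
  ]
}}

```text
time: 15.05
position: [0.6205, -0.0434, 0.1985]
tool_rot: [-1.413, 1.064, 1.413]
ft_force: [0.3, -2.1, -4.9]
grip_width: 0.228
```

```bash
python3 st.py
```

```text
15.05 pos [ 0.6205 -0.0434  0.1985] F [ 0.33 -2.08 -4.86] M [-0.338 -0.441  0.049] theta 106.07 q [ 0.764  0.444 -0.959  1.557  0.37   1.335  1.614] g 0.228 down [-2.e-04 -2.e-04 -1.e+00]
```

Emit:
{"fn": "jog_arm", "kwargs": {
  "targets": [
    [0, 0, 0, 0.1, 0, 0, 1.5],
    [0, 0, 0, 0.1, 0, 0, 1.5],
    [0, 0, 0, 0, 0, 0, 1.5]
  ]
}}

```text
time: 15.42
position: [0.6205, -0.0433, 0.1966]
tool_rot: [-1.413, 1.063, 1.413]
ft_force: [1.1, -1.4, -3.4]
grip_width: 0.227
```

```bash
python3 st.py
```

```text
15.425 pos [ 0.6205 -0.0433  0.1966] F [ 1.11 -1.4  -3.43] M [-0.392 -0.442  0.003] theta 106.06 q [ 0.764  0.445 -0.958  1.56   0.371  1.331  1.613] g 0.227 down [-0.e+00 -2.e-04 -1.e+00]
```

Emit:
{"fn": "jog_arm", "kwargs": {
  "targets": [
    [0, 0, 0, 0.1, 0, 0, 1.5],
    [0, 0, 0, 0.05, 0, 0, 1.5],
    [0, 0, 0, 0, 0, 0, 1.5]
  ]
}}

```text
time: 15.8
position: [0.6206, -0.0433, 0.1952]
tool_rot: [-1.413, 1.063, 1.413]
ft_force: [0.9, -2.6, -3.9]
grip_width: 0.225
```

```bash
python3 st.py
```

```text
15.8 pos [ 0.6206 -0.0433  0.1952] F [ 0.86 -2.61 -3.95] M [-0.384 -0.563 -0.027] theta 106.06 q [ 0.763  0.446 -0.958  1.561  0.372  1.329  1.613] g 0.225 down [ 0.e+00 -2.e-04 -1.e+00]
```

Emit:
{"fn": "jog_arm", "kwargs": {
  "targets": [
    [0, 0, 0, 0.05, 0, 0, 1.5],
    [0, 0, 0, 0.05, 0, 0, 1.5],
    [0, 0, 0, 0, 0, 0, 1.5]
  ]
}}

```text
time: 16.18
position: [0.6207, -0.0432, 0.1945]
tool_rot: [-1.413, 1.063, 1.412]
ft_force: [0.9, -1.5, -1.8]
grip_width: 0.227
```

```bash
python3 st.py
```

```text
16.175 pos [ 0.6207 -0.0432  0.1945] F [ 0.92 -1.46 -1.76] M [-0.458 -0.421 -0.044] theta 106.07 q [ 0.763  0.446 -0.958  1.562  0.373  1.327  1.612] g 0.227 down [ 4.e-04 -2.e-04 -1.e+00]
```

Emit:
{"fn": "jog_arm", "kwargs": {
  "targets": [
    [3, 0, 0, 0.02, 0, 0, 1.5],
    [4, 0, 0, 0, 0, 0, 1.5],
    [4, 0, 0, 0, 0, 0, 1.5],
    [4, 0, 0, 0, 0, 0, 1.5]
  ]
}}

```text
time: 16.68
position: [0.6207, -0.0433, 0.1945]
tool_rot: [-1.222, 1.201, 1.221]
ft_force: [1.2, -0.6, -1.2]
grip_width: 0.224
```

```bash
python3 st.py
```

```text
16.675 pos [ 0.6207 -0.0433  0.1945] F [ 1.15 -0.56 -1.2 ] M [-0.561 -0.346  0.162] theta 90.96 q [ 0.73   0.428 -0.907  1.563  0.345  1.319  1.368] g 0.224 down [ 6.e-04 -6.e-04 -1.e+00]
```

Emit:
{"fn": "jog_arm", "kwargs": {
  "targets": [
    [3, 0, 0, 0, 0, 0, 1.5],
    [3, 0, 0, 0, 0, 0, 1.5],
    [3, 0, 0, 0, 0, 0, 1.5]
  ]
}}

```text
time: 17.05
position: [0.6207, -0.0432, 0.1945]
tool_rot: [-1.106, 1.272, 1.105]
ft_force: [0.1, -0.8, -0.6]
grip_width: 0.225
```

```bash
python3 st.py
```

```text
17.05 pos [ 0.6207 -0.0432  0.1945] F [ 0.07 -0.84 -0.63] M [-0.543 -0.332  0.205] theta 82.01 q [ 0.711  0.418 -0.879  1.564  0.329  1.315  1.222] g 0.225 down [ 5.e-04 -6.e-04 -1.e+00]
```

Steady at about 0.18–0.2 N m. I'll go on in small steps.

Emit:
{"fn": "jog_arm", "kwargs": {
  "targets": [
    [2.5, 0, 0, 0, 0, 0, 1.5],
    [2.5, 0, 0, 0, 0, 0, 1.5]
  ]
}}

```text
time: 17.3
position: [0.6207, -0.0431, 0.1945]
tool_rot: [-1.041, 1.308, 1.04]
ft_force: [0.6, -1.8, -0.6]
grip_width: 0.227
```

Emit:
{"fn": "jog_arm", "kwargs": {
  "targets": [
    [1.5, 0, 0, 0, 0, 0, 1.5],
    [1.5, 0, 0, 0, 0, 0, 1.5]
  ]
}}

```text
time: 17.55
position: [0.6207, -0.0431, 0.1944]
tool_rot: [-1.002, 1.328, 1.001]
ft_force: [-0.3, -2.2, 0.9]
grip_width: 0.23
```

```bash
python3 st.py
```

```text
17.55 pos [ 0.6207 -0.0431  0.1944] F [-0.33 -2.22  0.9 ] M [-0.549 -0.284  0.18 ] theta 74.01 q [ 0.694  0.409 -0.853  1.565  0.316  1.311  1.092] g 0.23 down [ 5.e-04 -3.e-04 -1.e+00]
```

Emit:
{"fn": "jog_arm", "kwargs": {
  "targets": [
    [1.5, 0, 0, 0, 0, 0, 1.5],
    [1.5, 0, 0, 0, 0, 0, 1.5]
  ]
}}

```text
time: 17.8
position: [0.6208, -0.0431, 0.1944]
tool_rot: [-0.962, 1.348, 0.961]
ft_force: [0.8, -1.9, 2.5]
grip_width: 0.226
```

```bash
python3 st.py
```

```text
17.8 pos [ 0.6208 -0.0431  0.1944] F [ 0.81 -1.86  2.5 ] M [-0.652 -0.229  0.178] theta 70.98 q [ 0.687  0.406 -0.844  1.565  0.311  1.31   1.042] g 0.226 down [ 6.e-04 -2.e-04 -1.e+00]
```

Emit:
{"fn": "jog_arm", "kwargs": {
  "targets": [
    [1.5, 0, 0, 0, 0, 0, 1.5]
  ]
}}

```text
time: 17.92
position: [0.6208, -0.0431, 0.1944]
tool_rot: [-0.942, 1.357, 0.941]
ft_force: [0.7, -1.5, 2.9]
grip_width: 0.227
```

```bash
python3 st.py
```

```text
17.925 pos [ 0.6208 -0.0431  0.1944] F [ 0.75 -1.5   2.93] M [-0.577 -0.249  0.231] theta 69.48 q [ 0.684  0.405 -0.839  1.565  0.308  1.309  1.018] g 0.227 down [ 6.e-04 -1.e-04 -1.e+00]
```

Emit:
{"fn": "jog_arm", "kwargs": {
  "targets": [
    [1.5, 0, 0, 0, 0, 0, 1.5],
    [1, 0, 0, -0.02, 0, 0, 1.5]
  ]
}}

```text
time: 18.18
position: [0.6207, -0.0431, 0.1944]
tool_rot: [-0.909, 1.373, 0.908]
ft_force: [0.9, -2.5, 2.9]
grip_width: 0.224
```

```bash
python3 st.py
```

```text
18.175 pos [ 0.6207 -0.0431  0.1944] F [ 0.91 -2.51  2.94] M [-0.552 -0.311  0.154] theta 67.0 q [ 0.679  0.402 -0.831  1.565  0.304  1.309  0.977] g 0.224 down [ 4.e-04 -1.e-04 -1.e+00]
```

Emit:
{"fn": "jog_arm", "kwargs": {
  "targets": [
    [1.5, 0, 0, 0, 0, 0, 1.5]
  ]
}}

```text
time: 18.3
position: [0.6207, -0.0431, 0.1944]
tool_rot: [-0.889, 1.382, 0.888]
ft_force: [-0.0, -1.7, 3.2]
grip_width: 0.227
```

```bash
python3 st.py
```

```text
18.3 pos [ 0.6207 -0.0431  0.1944] F [-0.01 -1.68  3.21] M [-0.619 -0.269  0.154] theta 65.48 q [ 0.675  0.401 -0.826  1.565  0.302  1.308  0.953] g 0.227 down [ 3.e-04  0.e+00 -1.e+00]
```

Emit:
{"fn": "jog_arm", "kwargs": {
  "targets": [
    [1.5, 0, 0, 0, 0, 0, 1.5],
    [1, 0, 0, 0, 0, 0, 1.5]
  ]
}}

```text
time: 18.55
position: [0.6207, -0.0431, 0.1944]
tool_rot: [-0.856, 1.396, 0.855]
ft_force: [-0.1, -1.7, 3.2]
grip_width: 0.225
```

```bash
python3 st.py
```

```text
18.55 pos [ 0.6207 -0.0431  0.1944] F [-0.13 -1.65  3.18] M [-0.509 -0.347  0.233] theta 63.0 q [ 0.67   0.399 -0.819  1.565  0.298  1.307  0.912] g 0.225 down [ 4.e-04 -1.e-04 -1.e+00]
```

Emit:
{"fn": "jog_arm", "kwargs": {
  "targets": [
    [1.5, 0, 0, 0, 0, 0, 1.5]
  ]
}}

```text
time: 18.68
position: [0.6207, -0.0431, 0.1944]
tool_rot: [-0.836, 1.404, 0.835]
ft_force: [0.5, -1.9, 4.1]
grip_width: 0.229
```

```bash
python3 st.py
```

```text
18.675 pos [ 0.6207 -0.0431  0.1944] F [ 0.51 -1.86  4.11] M [-0.562 -0.34   0.428] theta 61.5 q [ 0.667  0.397 -0.814  1.565  0.296  1.307  0.887] g 0.229 down [ 4.e-04 -1.e-04 -1.e+00]
```

Emit:
{"fn": "jog_arm", "kwargs": {
  "targets": [
    [0, 0, 0, 0, 0, 0, 1.5]
  ]
}}

```text
time: 18.8
position: [0.6206, -0.0431, 0.1944]
tool_rot: [-0.837, 1.404, 0.836]
ft_force: [0.8, -0.7, 3.1]
grip_width: 0.228
```

```bash
python3 st.py
```

```text
18.8 pos [ 0.6206 -0.0431  0.1944] F [ 0.84 -0.72  3.1 ] M [-0.58  -0.317  0.331] theta 61.57 q [ 0.667  0.397 -0.814  1.565  0.296  1.307  0.888] g 0.228 down [ 3.e-04 -2.e-04 -1.e+00]
```

Emit:
{"fn": "jog_arm", "kwargs": {
  "targets": [
    [0.4, 0, 0, 0, 0, 0, 1.5]
  ]
}}

```text
time: 18.92
position: [0.6206, -0.0431, 0.1944]
tool_rot: [-0.831, 1.406, 0.831]
ft_force: [0.8, -1.6, 4.8]
grip_width: 0.226
```

```bash
python3 st.py
```

```text
18.925 pos [ 0.6206 -0.0431  0.1944] F [ 0.77 -1.57  4.82] M [-0.575 -0.349  0.436] theta 61.17 q [ 0.666  0.397 -0.813  1.566  0.295  1.307  0.882] g 0.226 down [ 3.e-04 -1.e-04 -1.e+00]
```

Emit:
{"fn": "jog_arm", "kwargs": {
  "targets": [
    [0.3, 0, 0, 0, 0, 0, 1.5],
    [0, 0, 0, 0, 0, 0, 1.5],
    [0, 0, 0, 0, 0, 0, 1.5]
  ]
}}

```text
time: 19.3
position: [0.6207, -0.0431, 0.1944]
tool_rot: [-0.827, 1.407, 0.827]
ft_force: [0.5, -2.4, 5.2]
grip_width: 0.223
```

```bash
python3 st.py
```

```text
19.3 pos [ 0.6207 -0.0431  0.1944] F [ 0.48 -2.41  5.21] M [-0.517 -0.402  0.412] theta 60.88 q [ 0.665  0.397 -0.812  1.566  0.295  1.306  0.877] g 0.223 down [ 3.e-04 -0.e+00 -1.e+00]
```

Emit:
{"fn": "jog_arm", "kwargs": {
  "targets": [
    [0.4, 0, 0, 0, 0, 0, 1.5],
    [0, 0, 0, 0, 0, 0, 1.5],
    [0, 0, 0, 0, 0, 0, 1.5]
  ]
}}

```text
time: 19.68
position: [0.6206, -0.0431, 0.1944]
tool_rot: [-0.822, 1.41, 0.822]
ft_force: [2.1, -1.5, 5.6]
grip_width: 0.227
```

```bash
python3 st.py
```

```text
19.675 pos [ 0.6206 -0.0431  0.1944] F [ 2.07 -1.5   5.58] M [-0.476 -0.395  0.464] theta 60.48 q [ 0.665  0.396 -0.811  1.566  0.294  1.306  0.871] g 0.227 down [ 3.e-04 -1.e-04 -1.e+00]
```

Emit:
{"fn": "jog_arm", "kwargs": {
  "targets": [
    [-1.2, 0, 0, 0, 0, 0, 1.5],
    [-1.2, 0, 0, -0.05, 0, 0, 1.5],
    [0, 0, 0, -0.1, 0, 0, 1.5],
    [0, 0, 0, 0, 0, 0, 1.5]
  ]
}}

```text
time: 20.18
position: [0.6201, -0.0432, 0.1945]
tool_rot: [-0.853, 1.398, 0.854]
ft_force: [2.3, -1.1, -3.3]
grip_width: 0.226
```

```bash
python3 st.py
```

```text
20.175 pos [ 0.6201 -0.0432  0.1945] F [ 2.29 -1.13 -3.3 ] M [-0.34  -0.923  0.18 ] theta 62.85 q [ 0.67   0.399 -0.818  1.565  0.297  1.309  0.91 ] g 0.226 down [-1.4e-03  5.0e-04 -1.0e+00]
```

Emit:
{"fn": "jog_arm", "kwargs": {
  "targets": [
    [-1, 0, 0, 0, 0, 0, 1.5],
    [0, 0, 0, -0.05, 0, 0, 1.5]
  ]
}}

```text
time: 20.42
position: [0.6198, -0.0432, 0.1948]
tool_rot: [-0.866, 1.393, 0.869]
ft_force: [2.9, 0.2, -11.6]
grip_width: 0.227
```

```bash
python3 st.py
```

```text
20.425 pos [ 0.6198 -0.0432  0.1948] F [  2.88   0.24 -11.59] M [-0.265 -1.177  0.105] theta 63.88 q [ 0.672  0.399 -0.821  1.565  0.298  1.31   0.927] g 0.227 down [-2.e-03  5.e-04 -1.e+00]
```

Emit:
{"fn": "jog_arm", "kwargs": {
  "targets": [
    [-1, 0, 0, 0, 0, 0, 1.5],
    [0, 0, 0, -0.05, 0, 0, 1.5]
  ]
}}

```text
time: 20.68
position: [0.6201, -0.0433, 0.1961]
tool_rot: [-0.88, 1.386, 0.881]
ft_force: [3.2, -1.0, -8.8]
grip_width: 0.23
```

```bash
python3 st.py
```

```text
20.675 pos [ 0.6201 -0.0433  0.1961] F [ 3.22 -0.98 -8.79] M [-0.369 -0.885  0.148] theta 64.87 q [ 0.675  0.399 -0.825  1.563  0.3    1.313  0.944] g 0.23 down [-1.4e-03  1.0e-04 -1.0e+00]
```

Emit:
{"fn": "jog_arm", "kwargs": {
  "targets": [
    [-0.7, 0, 0, 0, -0.05, 0.02, 1.5],
    [0, 0, 0, -0.1, 0, 0, 1.5],
    [0, 0, 0, 0, 0, 0, 1.5]
  ]
}}

```text
time: 21.05
position: [0.6209, -0.0432, 0.1981]
tool_rot: [-0.89, 1.382, 0.889]
ft_force: [0.4, -0.7, -5.8]
grip_width: 0.223
```

```bash
python3 st.py
```

```text
21.05 pos [ 0.6209 -0.0432  0.1981] F [ 0.4  -0.74 -5.84] M [-0.389 -0.342  0.046] theta 65.56 q [ 0.675  0.399 -0.827  1.559  0.301  1.316  0.955] g 0.223 down [-3.e-04 -4.e-04 -1.e+00]
```

Free now. I'll lift clear.

Emit:
{"fn": "jog_arm", "kwargs": {
  "targets": [
    [0, 0, 0, -0.15, 0, 0, 1.5],
    [0, 0, 0, -0.15, 0, 0, 1.5]
  ]
}}

```text
time: 21.3
position: [0.621, -0.0431, 0.2009]
tool_rot: [-0.89, 1.382, 0.89]
ft_force: [1.0, -1.1, -4.8]
grip_width: 0.227
```

```bash
python3 st.py
```

```text
21.3 pos [ 0.621  -0.0431  0.2009] F [ 0.99 -1.13 -4.82] M [-0.351 -0.224 -0.016] theta 65.57 q [ 0.676  0.397 -0.828  1.556  0.299  1.321  0.957] g 0.227 down [-3.e-04 -0.e+00 -1.e+00]
```

Emit:
{"fn": "jog_arm", "kwargs": {
  "targets": [
    [0, 0, 0, -0.2, 0, 0, 1.5],
    [0, 0, 0, -0.3, 0, 0, 1.5],
    [0, 0, 0, -0.5, 0, 0, 1.5],
    [0, 0, 0, -1, 0, 0, 1.5],
    [0, 0, 0, -1.8, 0, 0, 1.5],
    [0, 0, 0, -1.5, 0, 0, 1.5],
    [0, 0, 0, -0.6, 0, 0, 1.5],
    [0, 0, 0, 0, 0, 0, 1.5]
  ]
}}

```text
time: 22.3
position: [0.6213, -0.0431, 0.2604]
tool_rot: [-0.89, 1.381, 0.889]
ft_force: [0.2, 0.6, -4.4]
grip_width: 0.222
```

```bash
python3 st.py;python3 - <<'E'
from h import *
s,im,d=snap("wrist","w7")
s2,im2,d2=snap("side","s7")
cv2.imwrite("pics/c10.png",cv2.resize(im2[100:220,230:370],None,fx=4,fy=4,interpolation=cv2.INTER_CUBIC)[:,:,::-1])
Rm=R.from_rotvec(s["tool_rot"]).as_matrix();K,M=T("wrist",s);L=(cloud(K,M,d)-s["position"])@Rm
for v in range(156,172,2): print(v,im[v,317],L[v,317].round(4))
E
```

```text
22.3 pos [ 0.6213 -0.0431  0.2604] F [ 0.17  0.59 -4.43] M [ 0.025 -0.093  0.006] theta 65.57 q [ 0.682  0.362 -0.841  1.474  0.271  1.425  0.978] g 0.222 down [ 1.e-03 -3.e-04 -1.e+00]
156 [80 78 75] [0.2027 0.0289 0.0012]
158 [81 78 76] [0.1871 0.0289 0.0012]
160 [104  40  36] [0.0048 0.0553 0.0008]
162 [109  41  39] [-0.0016  0.0553  0.0008]
164 [118  39  37] [-0.0068  0.0552  0.0008]
166 [128  42  39] [-0.0093  0.0547  0.0008]
168 [151  47  44] [-0.0095  0.0538  0.0008]
170 [162  51  46] [-0.0105  0.0531  0.0008]
```

View pics/w7.png

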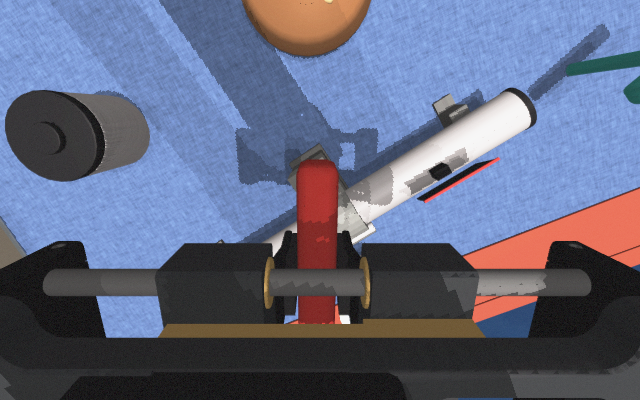

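View pics/c10.png

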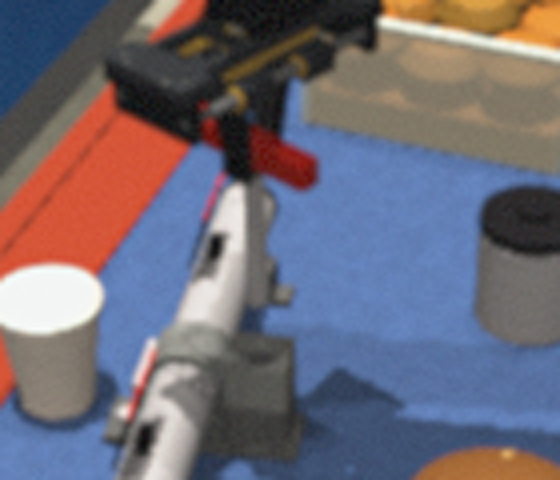

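Emit:
{"fn": "jog_arm", "kwargs": {
  "targets": [
    [0, 0, 0, 0, 1.7, 1.35, 1.5],
    [0, 0, 0, 0, 3.4, 2.7, 1.5],
    [0, 0, 0, 0, 3.4, 2.7, 1.5],
    [0, 0, 0, 0, 3.4, 2.7, 1.5],
    [0, 0, 0, 0, 3.4, 2.7, 1.5],
    [0, 0, 0, 0, 3.4, 2.7, 1.5],
    [0, 0, 0, 0, 3.4, 2.7, 1.5],
    [0, 0, 0, 0, 3.4, 2.7, 1.5],
    [0, 0, 0, 0, 1.36, 1.22, 1.5],
    [0, 0, 0, 0, 0, 0, 1.5]
  ]
}}

```text
time: 23.65
position: [0.4628, 0.266, 0.2595]
tool_rot: [-0.894, 1.38, 0.894]
ft_force: [-0.1, -0.2, -4.3]
grip_width: 0.223
```

Emit:
{"fn": "jog_arm", "kwargs": {
  "targets": [
    [0, 0, 0, 0, 0, 0, 1.5],
    [0, 0, 0, 0, 0, 0, 1.5]
  ]
}}

```text
time: 23.9
position: [0.4659, 0.262, 0.2594]
tool_rot: [-0.888, 1.383, 0.887]
ft_force: [-0.1, -1.0, -4.2]
grip_width: 0.226
```

```bash
python3 st.py;python3 - <<'E'
from h import *
s,im,d=snap("wrist","w8")
s2,im2,d2=snap("side","s8")
cv2.imwrite("pics/c11.png",cv2.resize(im2[200:320,250:390],None,fx=4,fy=4,interpolation=cv2.INTER_CUBIC)[:,:,::-1])
K,M=T("side");print(proj(K,M,s["position"]+[0,0,-.1305]),proj(K,M,[.4655,.2635,.06]))
E
```

```text
23.9 pos [0.4659 0.262  0.2594] F [-0.11 -1.   -4.21] M [ 0.077 -0.111  0.063] theta 65.43 q [ 0.392  0.171 -1.047  1.683  0.151  1.376  0.464] g 0.226 down [-3.e-04 -7.e-04 -1.e+00]
(np.float64(312.88941447742366), np.float64(261.5575524525502)) (np.float64(312.9267193689944), np.float64(281.9331651180462))
```

View pics/c11.png

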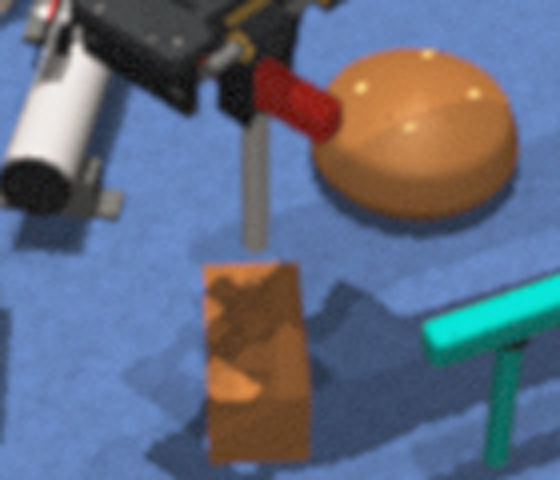

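View pics/w8.png

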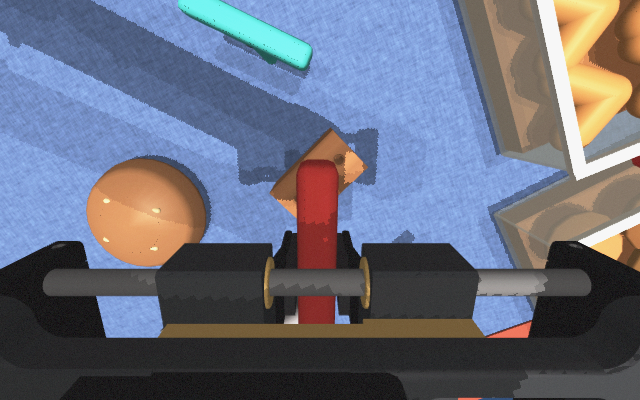

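Emit:
{"fn": "jog_arm", "kwargs": {
  "targets": [
    [0, 0, 0, 0, 0.1, 0.12, 1.5],
    [0, 0, 0, 1.5, 0, 0, 1.5],
    [0, 0, 0, 2, 0, 0, 1.5],
    [0, 0, 0, 1.5, 0, 0, 1.5],
    [0, 0, 0, 0.7, 0, 0, 1.5],
    [0, 0, 0, 0, 0, 0, 1.5],
    [0, 0, 0, 0, 0, 0, 1.5]
  ]
}}

```text
time: 24.88
position: [0.4653, 0.2652, 0.2032]
tool_rot: [-0.89, 1.38, 0.889]
ft_force: [-0.0, 0.1, -3.9]
grip_width: 0.226
```

```bash
python3 st.py
```

```text
24.875 pos [0.4653 0.2652 0.2032] F [-0.05  0.1  -3.93] M [ 0.05  -0.161  0.017] theta 65.57 q [ 0.362  0.222 -1.036  1.761  0.199  1.271  0.421] g 0.226 down [ 9.e-04  4.e-04 -1.e+00]
```

Emit:
{"fn": "jog_arm", "kwargs": {
  "targets": [
    [0, 0, 0, 0, -0.08, -0.14, 1.5],
    [0, 0, 0, 0.8, 0, 0, 1.5],
    [0, 0, 0, 0, 0, 0, 1.5],
    [0, 0, 0, 0, 0, 0, 1.5]
  ]
}}

```text
time: 25.38
position: [0.465, 0.2633, 0.1946]
tool_rot: [-0.89, 1.382, 0.89]
ft_force: [-0.3, 0.2, -4.8]
grip_width: 0.227
```

```bash
python3 st.py
```

```text
25.375 pos [0.465  0.2633 0.1946] F [-0.29  0.18 -4.85] M [ 0.068 -0.143  0.042] theta 65.57 q [ 0.361  0.228 -1.033  1.774  0.206  1.256  0.419] g 0.227 down [-2.e-04 -1.e-04 -1.e+00]
```

Good. I'll lower into the hole in small steps.

Emit:
{"fn": "jog_arm", "kwargs": {
  "targets": [
    [0, 0, 0, 0.2, 0, 0, 1.5],
    [0, 0, 0, 0.3, 0, 0, 1.5],
    [0, 0, 0, 0.3, 0, 0, 1.5],
    [0, 0, 0, 0, 0, 0, 1.5]
  ]
}}

```text
time: 25.88
position: [0.4649, 0.2632, 0.1864]
tool_rot: [-0.89, 1.382, 0.89]
ft_force: [0.9, 0.6, -4.6]
grip_width: 0.231
```

```bash
python3 st.py
```

```text
25.875 pos [0.4649 0.2632 0.1864] F [ 0.86  0.59 -4.62] M [ 0.024 -0.161 -0.016] theta 65.57 q [ 0.356  0.237 -1.03   1.784  0.214  1.242  0.412] g 0.231 down [-6.e-04 -3.e-04 -1.e+00]
```

Tip is 4 mm below the mouth with no contact, so it's in the hole. Lower to just above the floor (TCP 0.1425).

Emit:
{"fn": "jog_arm", "kwargs": {
  "targets": [
    [0, 0, 0, 0.6, 0.02, 0.03, 1.5],
    [0, 0, 0, 1, 0, 0, 1.5],
    [0, 0, 0, 1, 0, 0, 1.5],
    [0, 0, 0, 0.8, 0, 0, 1.5],
    [0, 0, 0, 0.5, 0, 0, 1.5],
    [0, 0, 0, 0.2, 0, 0, 1.5],
    [0, 0, 0, 0, 0, 0, 1.5],
    [0, 0, 0, 0, 0, 0, 1.5]
  ]
}}

```text
time: 26.88
position: [0.4652, 0.2638, 0.146]
tool_rot: [-0.89, 1.381, 0.889]
ft_force: [0.1, -0.2, -4.3]
grip_width: 0.226
```

```bash
python3 st.py
```

```text
26.875 pos [0.4652 0.2638 0.146 ] F [ 0.12 -0.15 -4.33] M [ 0.054 -0.087 -0.047] theta 65.57 q [ 0.326  0.285 -1.011  1.83   0.262  1.169  0.374] g 0.226 down [ 4.e-04  1.e-04 -1.e+00]
```

Emit:
{"fn": "jog_arm", "kwargs": {
  "targets": [
    [0, 0, 0, 0.2, 0, 0, 1.5],
    [0, 0, 0, 0.1, 0, 0, 1.5],
    [0, 0, 0, 0.05, 0, 0, 1.5],
    [0, 0, 0, 0, 0, 0, 1.5]
  ]
}}

```text
time: 27.38
position: [0.4651, 0.2637, 0.1425]
tool_rot: [-0.89, 1.381, 0.889]
ft_force: [-1.0, 0.2, -1.3]
grip_width: 0.225
```

```bash
python3 st.py
```

```text
27.375 pos [0.4651 0.2637 0.1425] F [-1.01  0.19 -1.32] M [-0.109 -0.029  0.001] theta 65.57 q [ 0.324  0.289 -1.009  1.834  0.266  1.164  0.371] g 0.225 down [ 3.e-04 -2.e-04 -1.e+00]
```

Emit:
{"fn": "jog_arm", "kwargs": {
  "targets": [
    [0, 0, 0, 0, 0, 0, 7],
    [0, 0, 0, 0, 0, 0, 7],
    [0, 0, 0, 0, 0, 0, 7],
    [0, 0, 0, 0, 0, 0, 7],
    [0, 0, 0, 0, 0, 0, 7],
    [0, 0, 0, 0, 0, 0, 7]
  ]
}}

```text
time: 28.12
position: [0.465, 0.2636, 0.1422]
tool_rot: [-0.89, 1.381, 0.89]
ft_force: [-0.1, 0.1, -0.2]
grip_width: 0.772
```

Emit:
{"fn": "jog_arm", "kwargs": {
  "targets": [
    [0, 0, 0, -1, 0, 0, 7],
    [0, 0, 0, -2, 0, 0, 7],
    [0, 0, 0, -3, 0, 0, 7],
    [0, 0, 0, -3, 0, 0, 7],
    [0, 0, 0, -1, 0, 0, 7],
    [0, 0, 0, 0, 0, 0, 7],
    [0, 0, 0, 0, 0, 0, 7]
  ]
}}

```text
time: 29.0
position: [0.4645, 0.2632, 0.2412]
tool_rot: [-0.89, 1.383, 0.89]
ft_force: [-0.6, -0.4, -0.1]
grip_width: 0.807
```

```bash
python3 st.py;python3 - <<'E'
from h import *
s,im,d=snap("wrist","w9")
s2,im2,d2=snap("side","s9")
s2,im3,d3=snap("top","t9")
Rm=R.from_rotvec(s["tool_rot"]).as_matrix();K,M=T("wrist",s);P=cloud(K,M,d);i=im.astype(int)
m=(i[...,0]>90)&(i[...,1]<60)&(i[...,2]<60)&(P[...,2]>.149)&(P[...,2]<.17);m[:,:280]=0;m[:,360:]=0;m[265:]=0
Q=P[m];A=np.c_[Q[:,:2]-Q[:,:2].mean(0),np.ones(len(Q))];print("top plane",np.linalg.lstsq(A,Q[:,2],rcond=None)[0],len(Q))
E
```

```text
29.0 pos [0.4645 0.2632 0.2412] F [-0.65 -0.39 -0.15] M [ 0.056 -0.131  0.001] theta 65.56 q [ 0.386  0.185 -1.048  1.71   0.164  1.343  0.452] g 0.807 down [-1.5e-03 -8.0e-04 -1.0e+00]
top plane [ 0.00383117 -0.00402217  0.15350914] 2379
```

View pics/w9.png

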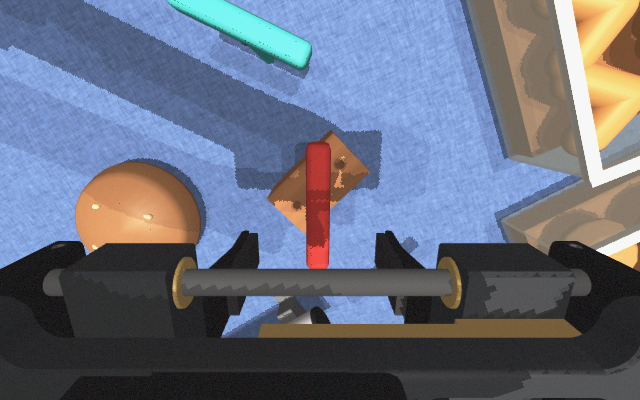

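View pics/s9.png

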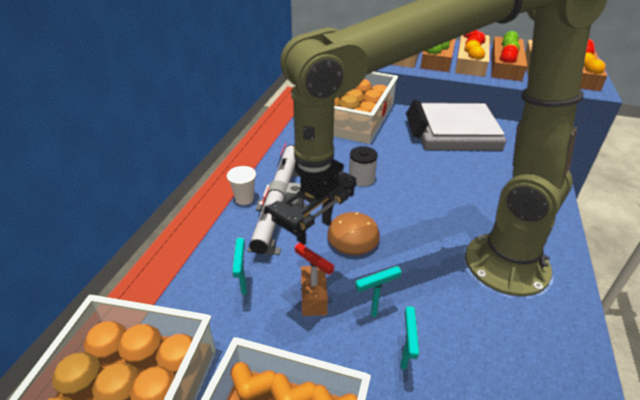

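```bash
python3 -c "
from bench import *
print(close_job())"
```

```text
the job is handed in; nothing more can be done
None
```

The clamp screw is tightened firm, and the red key is back upright in its hole and released. I handed the job in at about 29 s of the 70 s allowed, and no verdict was reported.

- **Seating:** I took the red T-handle key from the block and lowered it onto the socket, with about 7 N on the rim. A slow clockwise turn then dropped it to the floor, with the tip about 64 mm above the counter.
- **Tightening:** The screw turned at about 0.2 N m through roughly 45° of handle travel. The torque then rose sharply, and I stopped at about 0.46 N m.
- **Backing out:** I eased off about 5° before lifting, and the torque never clearly reversed. The key bound slightly in the socket on the way up, about 7 N of drag, and came free after a small sideways correction.
- **Putting back:** The key is in the block. Its top is level at z ≈ 0.1535 m, the same as at the start, and the gripper is clear 10 cm above it. I did not move any of the other things, and they look unmoved in the last side picture.

**Limits of the checks:** The screw angle cannot be read directly, so "firm" rests on the torque rise alone. The fixed cameras and the wrist camera disagreed by 2–5 mm on the bore's position. I used the wrist camera's value, and the fit bore it out.

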